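Centre the wobbly cup on the kitchen scale

ROBOT

A 6-joint arm with a two-finger parallel gripper is mounted at the origin on the work surface. World frame = base frame: x ahead of the robot, y to its left, z up, the work surface at z = 0. Lengths are in m, angles in degrees, forces in N, time in s.
With the tool pointing down it reaches from about 0.4 to 0.825 m from the base axis. Payload 7 kg.
Tool frame: the origin (TCP) lies at the very end of the fingers, on their centre line; the grasp point (between the pads) lies 19 mm behind it; z points along the fingers, y is the line along which they close (so a half turn about z gives the same grasp; the last joint's range is limited). The gripper opens to 88 mm and grips with 3 to 60 N. Pads are 19 mm wide; open, the fingers measure 130 mm over their backs; the gripper's body (78 mm by 193 mm) begins 47 mm behind the grasp point.
Start: joints at [-51.446, 20.546, 0.682, 0, -70.136, -16.507], TCP at [0.253, -0.626, 0.227] pointing down, gripper open.
Joint ranges: [-176.03, 176.03], [-82.01, 121.73], [-58.28, 71.71], [-173.87, 95.51], [-174.79, -0.11], [-173.66, 173.66]. Speed limits (degrees/s): [136.94, 136.94, 172.46, 180, 180, 180].

INTERFACE

Orientations are given as [roll, pitch, yaw] about the fixed x, y, z axes, in that order (R = Rz(yaw) Ry(pitch) Rx(roll)).
In Python, from plant import ctrl gives the robot as it stands.
- The arm moves only by the tool carry_out, never from a script. Its argument "deltas" is a list that holds one entry, the list of rows, each a list of 5 numbers: the shift along the tool's x, y, z scaled (see below), then the turn about the tool's z scaled (see below), then the opening, from -1 (shut) to 1 (fully open). A call has 1 to 5 rows; each row is the pose to reach, as a shift and turn from the pose commanded when the call began, along the tool's axes at that moment, turning the shorter way round; what a row does not reach only later rows make up. The controller multiplies each number of a shift by 20 cm and each number of a turn by 2 pi rad. A row lasts 1/10 s, in which the tool goes at most 50 mm and 8.59 degrees, less where a joint would pass 70% of its speed; a pose out of reach is approached as far as the arm can. A call with a number of a shift or a turn outside -1 to 1 is refused whole. A call with a gripper value outside its range is refused whole. The fingers move at their own pace and stop on an object; the grip force is fixed at half the most. Time passes only in rows, so rows that repeat a pose let the fingers close. It gives the time, the measured TCP pose, the force, the opening and the grip force at its end, in the units of the state.
- ctrl.get_obs(): the state, without advancing time (a new reading comes with each control period).
- ctrl.snapshot(name): name is "side" or "top"; returns a dict with "color" (480x640x3 uint8, red, green, blue), "camera_matrix" (3x3 intrinsics, pixels), "R" (3x3) and "t" (3): a world point X has camera coordinates R X + t. Camera axes: x right, y down, z forward; pixel columns grow to the right and rows downward; lengths in m; the calibration is good to about 2 mm. A picture is of the moment at which its call begins. There is no depth.
- ctrl.close_job(): hands the job in; it is judged then, once.
Trained networks look in a picture, given as the dict that the camera call returned (one of the last four; its "shot" number tells which), for a name from the list of things; names that differ only in an ending like _2 or _b are one class to them, and where a whole thing is asked for, a point or a joint stands for the part that bears it (a point fixed in the world has none). Each returns a list of dicts, best first, with "p" (0 to 1); they miss things now and then, are a little off and sometimes report something else, mostly with a low value. They report only what shows in the picture. A call takes as long as a camera call. They do not tell look-alikes from the thing itself.
- ctrl.search_frame(picture, name): "centre" ([column, row] in pixels, amid what is visible of it).
- ctrl.silhouettes(picture, name): "mask" (480x640 bool, what is visible of it) and "centre" ([column, row] in pixels, amid what is visible of it).
- ctrl.spot_point(picture, name): "centre" ([column, row] in pixels: a listed point, or the origin of a listed thing).
The state is a dict: "clock": time; "joint_pos": joint angles; "qvel": joint speeds; "tau": joint torques, N m; "tool_pos": TCP position; "orientation": TCP orientation; "force": force on the tool from outside, world axes, zero at the start; "moment": the same for the moment, N m; "opening": finger opening in m; "gripper_force": force on a finger pad.
Only numpy, scipy, OpenCV 4.12 (cv2) and the standard library are available. Lean on these libraries where they do the work, as an engineer would, in place of code of your own. Each camera call takes 0.05 s, during which the arm holds its last target. There are 200 camera calls.

TASK

The little pale green cup stands off-centre on the round plate of the kitchen scale. Tap it gently with the fingertips, low down because it is wobbly, until it stands upright in the middle of the plate, wholly inside the dark ring as seen from above; never pinch or lift it, tip it over or knock it off. Then, with the cup left standing there, press the scale's orange tare button fully down and let it go; disturb nothing else.

Things in the scene. Friction and masses are not known exactly. Their poses are not given: they have to be found in the camera images.
- cup: pale green ceramic cup, straight-sided, open at the top, 42 mm in diameter and 58 mm high, 90 to 140 g. Its underside is flat only over the middle 26 mm of its diameter and bevels up 2 mm to the wall, so it rocks when touched and topples when pushed high; pushed slowly within about 15 mm of the plate it slides, and it stops where the push stops. Origin: centre of its underside; z up its axis.
- plate_center (a point): centre of the top face of the scale's round steel plate (flat, 100 mm in diameter, 8 mm thick, does not turn or sink, top 44 mm above the table). A dark ring, 58 mm inside and 64 mm outside diameter, is drawn around this point, level with the plate.
- scale: white kitchen scale, fixed to the table, 190 x 160 mm and 28 mm high; origin on the table below the plate's centre; it reaches from -115 mm to +75 mm along its own x and 80 mm either side along y. Its display and tare button lie on the side towards its own -x, the robot's side.
- tare_top (a point): centre of the top of the orange tare button when not pressed: a 24 mm round cap in a grey collar 40 mm in diameter and 12 mm high on the scale; this point stands 17 mm above the scale's body and 90 mm to -x, 45 mm to +y of the plate's centre in the scale's axes.
- tare (a joint): travel of the tare button, 0 (up) to 0.005 m (fully down); it is pressed straight down against a spring of about 1.2 N at first to 4 N fully down, and comes back up by itself.
- press: stainless steel garlic press with a long lever, about 190 mm long and 60 mm high, lying loose on the walnut board; leave it alone. Origin under it.
- garlic: garlic bulb, 52 mm wide, 56 mm high, on the walnut board; leave it alone. Origin under it.
- bowl: red plastic bowl, 150 mm in diameter, 65 mm high; leave it alone. Origin under it.
- masher: wooden masher standing on its 68 mm head, 170 mm high; leave it alone. Origin under it.
- lid: glass pot lid with a black knob, 140 mm in diameter, 51 mm high, lying flat; leave it alone. Origin under it.
- jar: amber glass jar with a brass cap, 60 mm in diameter, 90 mm high; leave it alone. Origin under it.
Mind the look-alikes: they are no part of the job. Leave any yellow look-alike of the scale alone. Leave any purple look-alike of the cup alone.

How it is judged (in metres and radians):
On the way, in this order (a step that is already met when the one before it is completed fails the run):
1. the cup stands centred on the plate, upright, at rest and untouched (horizontal distance between cup and plate_center below 0.008 m and angle between cup's own z axis and vertical below 0.08 rad and z of cup in the frame of plate_center between -0.004 and 0.004 m and linear speed of cup below 0.02 m/s and contact force between cup and the arm below 0.05 N and contact force between cup and the fingers below 0.05 N), for 0.3 s.
2. the tare button is pressed fully down while the cup stands centred (all of step 1 and value of joint tare above 0.004 m), for 0.05 s.
At the end, for the whole second after the job is handed in: the cup stands upright (within 0.08 rad) on the plate, its centre within 8 mm of the plate's centre, at rest and untouched, and the tare button, pressed at least 4 mm of its 5 mm after the centring, is up again (under 1 mm) (all of step 1 and value of joint tare below 0.001 m).
It fails at once if the cup is lifted more than 12 mm off the plate (z of cup in the frame of plate_center above 0.012 m).
It fails at once if the cup is tipped over or knocked off the plate (angle between cup's own z axis and vertical above 0.6 rad or z of cup in the frame of plate_center below -0.01 m).
It fails at once if the cup is pinched or struck hard (over 12 N) (contact force between cup and the fingers above 12 N or contact force between cup and the arm above 12 N).
It fails at once if the garlic press, garlic bulb, bowl, masher, lid or jar is moved more than 15 mm (distance of any of press, garlic, bowl, masher, lid, jar from where it was at the start of the episode above 0.015 m).
It also fails if it takes over 38 s, if anything falls off the work surface, if the arm or the gripper's body presses on something with over 40 N, if the wrist force passes 120 N, or if a joint passes its speed limit or range.

## Working session

There is one attempt and no reset: what is moved stays moved. The work goes in short steps, Python scripts to look and compute and a tool call to move; the robot and the scene stay as the last step left them, time stands still between calls to the robot, and variables do not carry over. Pictures are saved under pics/ and viewed, at most 10 in all, crops included, and the job is handed in when it is done.

Besides the shell and the picture viewer there is one more tool, called after "Call:" as name(argument=value, ...), one argument or row to a line, values as JSON. carry_out: Moves the arm, as the interface text tells. Its arguments: {"type":"object","properties":{"deltas":{"type":"array"}},"required":["deltas"]}

```bash
mkdir -p pics
cat > h.py <<'E'
import numpy as np, cv2
from plant import ctrl
def save(s,n): cv2.imwrite('pics/'+n,s['color'][:,:,::-1])
def ray(s,px):
    K,R,t=map(np.array,(s['camera_matrix'],s['R'],s['t']))
    return -R.T@t, R.T@np.linalg.inv(K)@np.array([px[0],px[1],1.])
def atz(s,px,z):
    o,d=ray(s,px); return o+d*(z-o[2])/d[2]
def proj(s,X):
    K,R,t=map(np.array,(s['camera_matrix'],s['R'],s['t']))
    p=K@(R@np.array(X)+t); return p[:2]/p[2]
E
python3 - <<'E'
from h import *
T=ctrl.snapshot('top');S=ctrl.snapshot('side')
cv2.imwrite('pics/a.png',T['color'][:,:,::-1]);cv2.imwrite('pics/b.png',S['color'][:,:,::-1])
for n,s in(('top',T),('side',S)):
    print(n,ray(s,(320,240)))
    for q,z in(('cup',.044),('plate_center',.044),('tare_top',.045),('scale',0),('jar',0),('garlic',0),('press',0),('masher',0),('bowl',0),('lid',0)):
        for r in ctrl.spot_point(s,q)[:3]: print(q,round(r['p'],2),np.round(r['centre']),np.round(atz(s,r['centre'],z),4))
print(ctrl.get_obs())
E
```

```text
top (array([0.32641652, 0.03721434, 1.28105414]), array([ 0.1862046 ,  0.00744793, -0.98251227]))
cup 0.91 [352. 242.] [ 0.5581 -0.0207  0.044 ]
cup 0.74 [418. 259.] [ 0.5253 -0.1598  0.044 ]
cup 0.6 [411. 313.] [ 0.4124 -0.1433  0.044 ]
plate_center 0.83 [356. 239.] [ 0.5645 -0.0299  0.044 ]
tare_top 0.47 [212. 399.] [0.232  0.2567 0.045 ]
tare_top 0.4 [332. 278.] [0.4803 0.0192 0.045 ]
scale 0.81 [253. 362.] [0.3053 0.1817 0.    ]
scale 0.65 [472. 374.] [ 0.2893 -0.2776  0.    ]
jar 0.9 [288. 153.] [0.7653 0.1216 0.    ]
garlic 0.58 [130. 260.] [0.5178 0.4579 0.    ]
press 0.6 [174. 232.] [0.5805 0.3645 0.    ]
masher 0.57 [502. 193.] [ 0.6818 -0.354   0.    ]
bowl 0.76 [499. 268.] [ 0.5164 -0.3409  0.    ]
lid 0.7 [358. 156.] [ 0.7625 -0.0334  0.    ]
lid 0.41 [291. 152.] [0.7691 0.1165 0.    ]
side (array([0.22530065, 0.76573729, 1.06150784]), array([ 0.22966428, -0.56523089, -0.79241326]))
cup 0.69 [315. 217.] [ 0.5619 -0.031   0.044 ]
cup 0.65 [379. 216.] [ 0.4009 -0.096   0.044 ]
cup 0.57 [342. 199.] [ 0.5175 -0.1192  0.044 ]
plate_center 0.68 [310. 218.] [ 0.5739 -0.0209  0.0
[... 552 characters left out ...]
0.7658 -0.0176  0.    ]
{'clock': 1.1, 'joint_pos': array([-5.14453611e+01,  2.05468133e+01,  6.82376406e-01, -5.51302207e-04,
       -7.01353252e+01, -1.65082192e+01]), 'qvel': array([ 0.07750912,  0.04486317,  0.02926777, -0.0613916 ,  0.1089562 ,
        0.00453056]), 'tau': array([ 6.98224594e-04, -5.82404923e+01,  2.93308049e+01,  7.00237021e+00,
        1.25723955e-02, -6.23676010e-05]), 'tool_pos': array([ 0.25336266, -0.6256287 ,  0.22655757]), 'orientation': array([-1.79999919e+02,  5.64717502e-04, -1.57953768e+02]), 'force': array([ 0.12872205, -0.75276386,  0.00888417]), 'moment': array([ 0.00495979, -0.01069292,  0.04416114]), 'gripper_force': 0.0, 'opening': 0.08752233701889611}
```

View crop.

Run:
```python
import cv2
a=cv2.imread('pics/a.png');b=cv2.imread('pics/b.png')
A=cv2.resize(a[170:350,240:470],None,fx=2.6,fy=2.6,interpolation=2)[:, :598]
cv2.imwrite('pics/c.png',cv2.resize(a[185:325,290:450],(800,700),interpolation=2)[:600])
cv2.imwrite('pics/d.png',cv2.resize(b[160:280,240:400],(800,600),interpolation=2))
```

```text
(no output)
```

View pics/a.png

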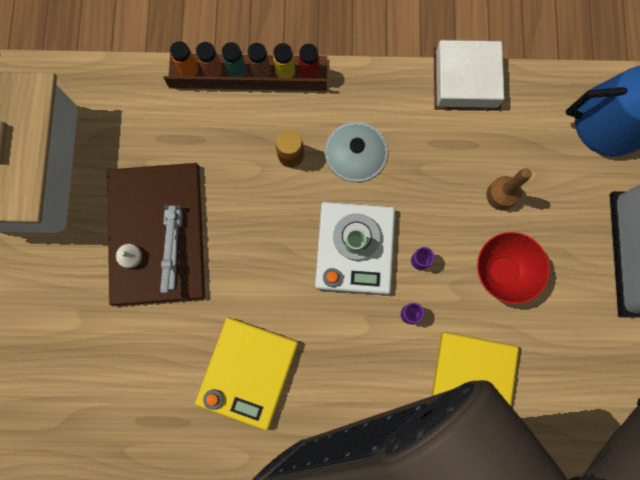

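View pics/c.png

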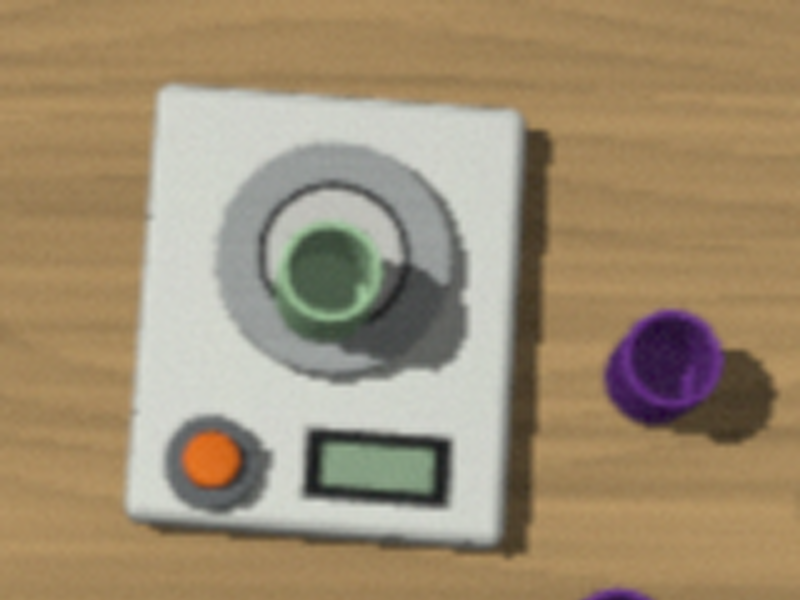

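View pics/d.png

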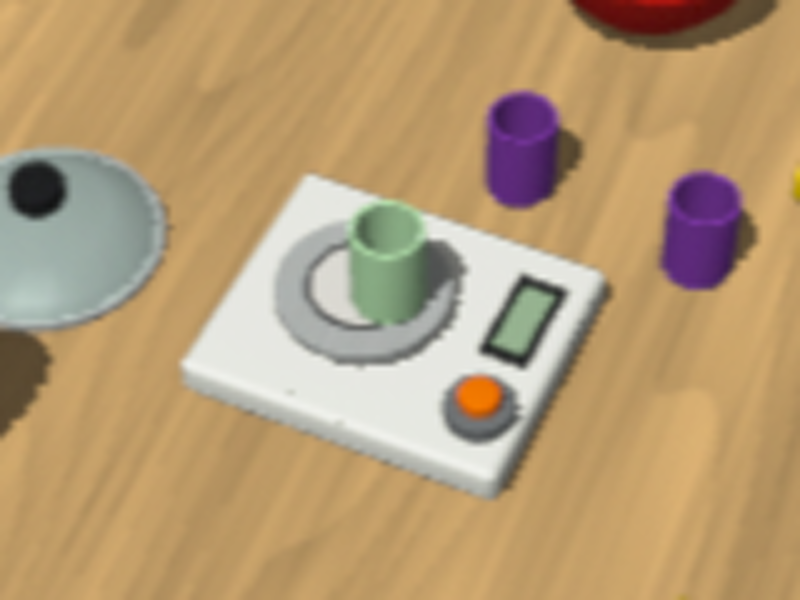

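```bash
cat >> h.py <<'E'
from scipy.optimize import minimize
A=np.linspace(0,2*np.pi,73)
def circ(x,y,r,z): return np.c_[x+r*np.cos(A),y+r*np.sin(A),np.full(73,z)]
def P(s,X):
    K,R,t=map(np.array,(s['camera_matrix'],s['R'],s['t']))
    p=(np.asarray(X)@R.T+t)@K.T; return p[:,:2]/p[:,2:]
def cupfit(s,x0,box=40):
    c=np.round(proj(s,[*x0,.07])).astype(int); x1,y1=c-box
    im=s['color'][y1:y1+2*box,x1:x1+2*box].astype(int)
    m=((im[...,1]-im[...,0]>12)&(im[...,1]-im[...,2]>5)).astype(np.uint8)
    m=cv2.morphologyEx(m,cv2.MORPH_OPEN,np.ones((3,3),np.uint8))
    n,l,st,ce=cv2.connectedComponentsWithStats(m)
    k=min(range(1,n),key=lambda k:np.hypot(*(ce[k]-box)) if st[k,4]>60 else 999)
    cs,_=cv2.findContours((l==k).astype(np.uint8),0,2)
    M=np.zeros_like(m);cv2.drawContours(M,cs,-1,1,-1); mm=cv2.resize(M*255,None,fx=8,fy=8,interpolation=1)>127
    def f(p):
        q=np.r_[P(s,circ(*p,.021,.102)),P(s,circ(*p,.019,.044)),P(s,circ(*p,.021,.046))]-[x1-.5,y1-.5]
        z=np.zeros(mm.shape,np.uint8); cv2.fillConvexPoly(z,cv2.convexHull(np.round(q*8).astype(np.int32)),1)
        return (mm!=z.astype(bool)).sum()/mm.sum()
    r=minimize(f,x0,method='Nelder-Mead',options=dict(initial_simplex=np.array(x0)+np.array([[0,0],[.008,0],[0,.008]]),xatol=1e-4))
    return r.x,r.fun
def ringfit(s,x0):
    g=cv2.GaussianBlur(s['color'],(0,0),.6).astype(np.float32)
    def samp(p,r):
        q=P(s,circ(*p,r,.044)).astype(np.float32); v=cv2.remap(g,q[None,:,0].copy(),q[None,:,1].copy(),1)[0]
        return v.mean(1), v[:,1]-v[:,0]>8
    def f(p):
        a,ga=samp(p,.0305);b,gb=samp(p,.026);c,gc=samp(p,.036)
        d=np.clip((b+c)/2-a,-40,60); d[ga|gb]=0
        return -d.sum()
    X=[np.array(x0)+[i,j] for i in np.arange(-.012,.0121,.001) for j in np.arange(-.012,.0121,.001)]
    b=min(X,key=f); r=minimize(f,b,method='Nelder-Mead',options=dict(initial_simplex=b+np.array([[0,0],[.002,0],[0,.002]]),xatol=1e-4))
    return r.x,r.fun
def orange(s,x0):
    im=s['color'].astype(int); c=np.round(proj(s,[*x0,.045])).astype(int)
    m=(im[...,0]>180)&(im[...,2]<60)&(im[...,0]-im[...,1]>70); w=np.zeros_like(m); w[c[1]-25:c[1]+25,c[0]-25:c[0]+25]=1
    ys,xs=np.nonzero(m&w); return atz(s,(xs.mean(),ys.mean()),.044)[:2],len(xs)
E
cat > look.py <<'E'
from h import *
for n in('top','side'):
    s=ctrl.snapshot(n);save(s,'look_%s.png'%n)
    for f,x in((cupfit,(.56,-.025)),(ringfit,(.567,-.027)),(orange,(.482,.014))):
        try: print(n,f.__name__,*f(s,x))
        except Exception as e: print(n,f.__name__,e)
print(ctrl.get_obs()['clock'],ctrl.get_obs()['tool_pos'],ctrl.get_obs()['orientation'])
E
python3 look.py
```

```text
top cupfit [ 0.55535756 -0.02517591] 0.08466514459665145
top ringfit [ 0.57157978 -0.02948627] -2438.060546875
top orange [0.48444497 0.02107266] 79
side cupfit [ 0.55483164 -0.02329094] 0.05506329113924051
side ringfit [ 0.57081253 -0.02802964] -1287.7978515625
side orange [0.48360841 0.02131142] 48
1.2 [ 0.25337365 -0.62561202  0.2265758 ] [ 1.79999618e+02  1.48709086e-03 -1.57951617e+02]
```

Call:
carry_out(
  deltas=[
    [[-0.78,0.79,0,-0.1054,-1],[-0.78,0.79,0,-0.1054,-1],[-0.78,0.79,0,-0.1054,-1],[-0.78,0.79,0,-0.1054,-1],[-0.78,0.79,0,-0.1054,-1]],
  ],
)

```text
clock: 1.7
tool_pos: [0.3395, -0.4177, 0.2271]
orientation: [-179.9, 0.0, -119.6]
force: [0.5, -0.5, 0.2]
opening: 0.0534
gripper_force: 0.0
```

```bash
cat > d.py <<'E'
import sys;from h import *
o=ctrl.get_obs();y=np.radians(o['orientation'][2]);X=np.array(list(map(float,sys.argv[1:4])));d=X-o['tool_pos']
c,s=np.cos(y),np.sin(y);print(o['clock'],o['tool_pos'],o['orientation'],o['opening'],o['joint_pos'].round(1));print('delta',np.round(np.array([c*d[0]+s*d[1],s*d[0]-c*d[1],-d[2]])/.2,4),'turn',((float(sys.argv[4])-o['orientation'][2]+180)%360-180)/360)
E
python3 d.py .5118 -.0119 .2 164.1
```

```text
1.7 [ 0.33946974 -0.41770641  0.227093  ] [-1.79940288e+02  2.87777763e-02 -1.19583962e+02] 0.05338616990228629 [-30.    7.6 -16.6  -0.  -65.8   0.5]
delta [-2.1899  0.2524  0.1355] turn -0.2119889939272017
```

Call:
carry_out(
  deltas=[
    [[-1,0.115,0.06,0.106,-1],[-1,0.115,0.06,0.106,-1],[-1,0.115,0.06,0.106,-1],[-1,0.115,0.06,0.106,-1],[-1,0.115,0.06,0.106,-1]],
  ],
)

```text
clock: 2.2
tool_pos: [0.4195, -0.2338, 0.2148]
orientation: [-180.0, 0.1, -158.4]
force: [0.0, 0.3, -0.1]
opening: 0.013
gripper_force: 0.0
```

```bash
python3 d.py .5118 -.0119 .2 164.1
```

```text
2.2 [ 0.4194597  -0.23384326  0.21481821] [-1.79980075e+02  5.12686514e-02 -1.58415039e+02] 0.013042559467948297 [ -5.6   2.4 -24.1  -0.  -63.4 -62.8]
delta [-0.8376  0.862   0.0741] turn -0.10412489212990358
```

Call:
carry_out(
  deltas=[
    [[-0.838,0.862,0.074,0.104,-1],[-0.838,0.862,0.074,0.104,-1],[-0.838,0.862,0.074,0.104,-1],[-0.838,0.862,0.074,0.104,-1],[-0.838,0.862,0.074,0.104,-1]],
  ],
)

```text
clock: 2.7
tool_pos: [0.505, -0.026, 0.2011]
orientation: [180.0, 0.1, 164.1]
force: [0.8, 0.5, -0.0]
opening: 0.0005
gripper_force: 0.0
```

```bash
python3 d.py .5118 -.0119 .052 164.1; python3 look.py
```

```text
2.7 [ 0.50498248 -0.02595605  0.2011074 ] [1.79971797e+02 5.50440491e-02 1.64065079e+02] 0.00047786920737365955 [  19.4    5.6  -22.5    0.   -61.8 -125.3]
delta [-0.0135  0.0769  0.7455] turn 9.700144696817385e-05
top cupfit [0.43   0.0835] 1.0
top ringfit [ 0.55108973 -0.03674754] -284.0310974121094
top orange [0.48409988 0.01991808] 83
side cupfit [ 0.55481188 -0.02325882] 0.056764599202031196
side ringfit [ 0.57080787 -0.02802898] -1292.9217529296875
side orange [0.48360841 0.02131142] 48
2.8 [ 0.50652989 -0.02336298  0.20048632] [1.79969811e+02 4.13492719e-02 1.64276541e+02]
```

View pics/look_side.png

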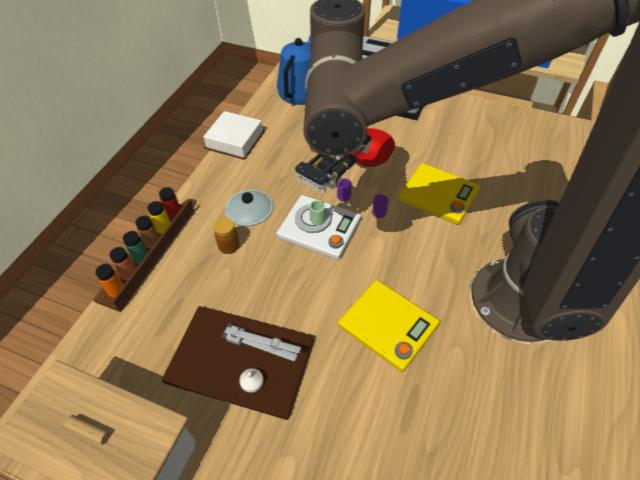

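Call:
carry_out(
  deltas=[
    [[0,0,0.35,0,-1],[0,0,0.35,0,-1],[0,0,0.35,0,-1],[0,0,0.35,0,-1]],
  ],
)

```text
clock: 3.2
tool_pos: [0.505, -0.0278, 0.1314]
orientation: [-180.0, 0.0, 164.4]
force: [-0.6, -0.2, 0.8]
opening: 0.0001
gripper_force: 0.0
```

```bash
python3 d.py .5118 -.0119 .0505 164.1
python3 - <<'E'
from h import *
s=ctrl.snapshot('side');o=ctrl.get_obs();print(proj(s,o['tool_pos']))
c=s['color'][110:260,240:440];cv2.imwrite('pics/e.png',cv2.resize(c,(800,600),interpolation=2)[:,:,::-1])
E
```

```text
3.2 [ 0.50501705 -0.02781871  0.13139069] [-1.79971748e+02  1.66159640e-02  1.64422266e+02] 0.00012698637977320506 [  19.2    9.6  -28.     0.   -52.4 -124.8]
delta [-0.0113  0.0858  0.4045] turn -0.0008951826645070721
[334.73576677 201.41036331]
```

View pics/e.png

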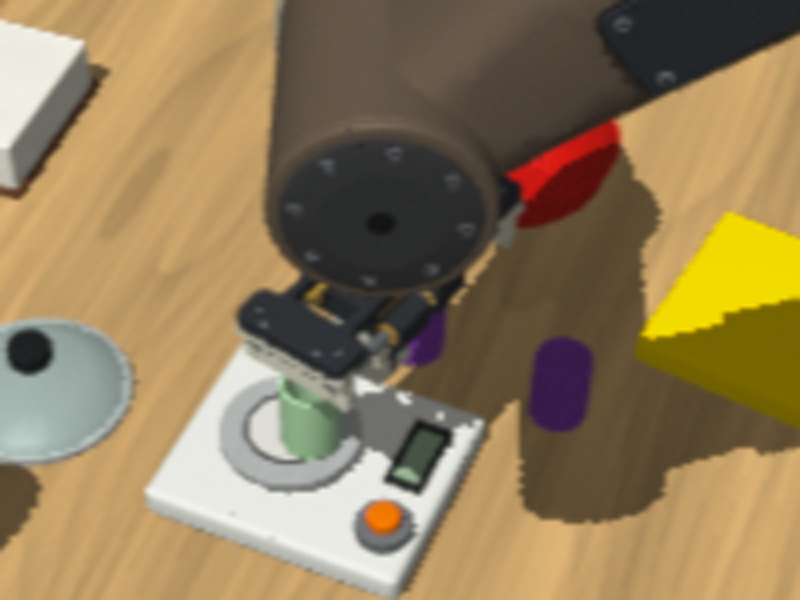

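Call:
carry_out(
  deltas=[
    [[-0.011,0.086,0.1,0,-1],[-0.011,0.086,0.25,0,-1],[-0.011,0.086,0.25,0,-1],[-0.011,0.086,0.25,0,-1]],
  ],
)

```text
clock: 3.65
tool_pos: [0.512, -0.0118, 0.082]
orientation: [180.0, 0.0, 164.4]
force: [0.3, 0.2, 0.7]
opening: 0.0004
gripper_force: 0.0
```

```bash
python3 d.py .5118 -.0119 .0505 164.1
```

```text
3.65 [ 0.51197606 -0.01179203  0.08204471] [1.79998787e+02 4.72176767e-02 1.64408888e+02] 0.000435615156432371 [  20.7   13.7  -30.6    0.   -45.7 -126.3]
delta [ 0.0007 -0.0008  0.1577] turn -0.0008580219222947013
```

Call:
carry_out(
  deltas=[
    [[0,0,0.08,0,-1],[0,0,0.155,0,-1],[0,0,0.155,0,-1],[0,0,0.155,0,-1],[-0.03,0,0.155,0,-1]],
  ],
)

```text
clock: 4.15
tool_pos: [0.5178, -0.0131, 0.0514]
orientation: [179.9, 0.1, 164.4]
force: [0.2, 0.0, 1.0]
opening: 0.0005
gripper_force: 0.0
```

Call:
carry_out(
  deltas=[
    [[-0.01,0,0,0,-1],[-0.02,0,0,0,-1],[-0.03,0,0,0,-1],[-0.04,0,0,0,-1],[-0.05,0,0,0,-1]],
  ],
)

```text
clock: 4.65
tool_pos: [0.5266, -0.0161, 0.0496]
orientation: [-180.0, -0.0, 164.4]
force: [-1.1, -0.2, 1.2]
opening: 0.0005
gripper_force: 0.5
```

```bash
python3 d.py .5419 -.0204 .0505 164.4
```

```text
4.65 [ 0.52663937 -0.01608583  0.04962679] [-1.79984871e+02 -2.53960033e-02  1.64389540e+02] 0.0005412100835099937 [  19.6   17.5  -30.5   -0.   -42.  -125.2]
delta [-0.0793 -0.0002 -0.0044] turn 2.905498018653437e-05
```

Call:
carry_out(
  deltas=[
    [[-0.008,0,0,0,-1],[-0.016,0,0,0,-1],[-0.024,0,0,0,-1],[-0.032,0,0,0,-1],[-0.04,0,0,0,-1]],
  ],
)

```text
clock: 5.15
tool_pos: [0.5346, -0.0181, 0.0497]
orientation: [180.0, -0.0, 164.4]
force: [-0.0, -0.1, 0.4]
opening: 0.0005
gripper_force: 0.3
```

Call:
carry_out(
  deltas=[
    [[-0.008,0,0,0,-1],[-0.016,0,0,0,-1],[-0.024,0,0,0,-1],[-0.024,0,0,0,-1],[-0.024,0,0,0,-1]],
  ],
)

```text
clock: 5.65
tool_pos: [0.5392, -0.0194, 0.0497]
orientation: [180.0, 0.0, 164.4]
force: [0.4, -0.2, 0.5]
opening: 0.0006
gripper_force: 0.0
```

```bash
python3 d.py .5419 -.0204 .0505 164.4
python3 - <<'E'
from h import *
s=ctrl.snapshot('side');print(cupfit(s,(.565,-.026)))
c=s['color'][130:280,240:440];cv2.imwrite('pics/f.png',cv2.resize(c,(800,600),interpolation=2)[:,:,::-1])
E
```

```text
5.65 [ 0.5392455  -0.01938456  0.04972794] [1.79991786e+02 1.53442057e-02 1.64388900e+02] 0.0005625776375312806 [  18.8   18.5  -29.     0.   -42.5 -124.4]
delta [-0.0141 -0.0013 -0.0039] turn 3.083252607380713e-05
(array([ 0.71275, -0.209  ]), np.float64(1.0))
```

View pics/f.png

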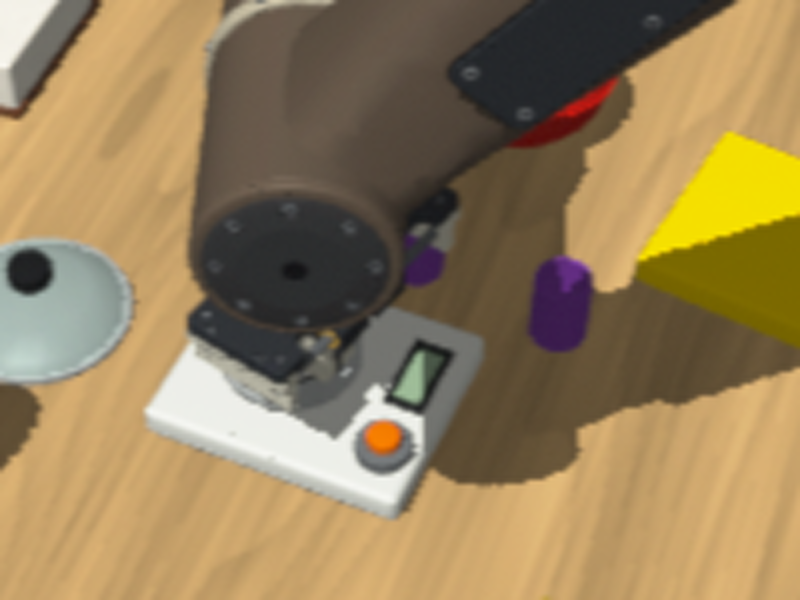

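Call:
carry_out(
  deltas=[
    [[-0.005,0,0,0,-1],[-0.01,0,0,0,-1],[-0.01,0,0,0,-1],[0.02,0,0,0,-1],[0.1,0,0,0,-1]],
  ],
)

```text
clock: 6.2
tool_pos: [0.5203, -0.014, 0.0496]
orientation: [180.0, 0.0, 164.4]
force: [-0.8, -1.0, -0.1]
opening: 0.0003
gripper_force: 0.0
```

Call:
carry_out(
  deltas=[
    [[0,0,-0.2,0,-1],[0.1,0.1,-0.45,0,-1],[0.3,0.3,-0.6,0,-1],[0.3,0.5,-0.6,0,-1],[0.3,0.5,-0.6,0,-1]],
  ],
)

```text
clock: 6.7
tool_pos: [0.4899, 0.1027, 0.1723]
orientation: [179.8, 0.2, 164.6]
force: [0.1, -0.5, -0.6]
opening: 0.0005
gripper_force: 0.0
```

```bash
sed -i 's/(.56,-.025)/(.57,-.028)/' look.py; python3 look.py
```

```text
top cupfit [ 0.57329894 -0.02958228] 0.05068056762235737
top ringfit [ 0.5713492  -0.02989977] -2364.703125
top orange [nan nan] 0
side cupfit [ 0.58671245 -0.02718307] 23.49465811965812
side ringfit [ 0.57880266 -0.03684329] -812.7322387695312
side orange [0.49237669 0.02248249] 6
6.8 [0.4886568  0.09984176 0.17009559] [1.79941707e+02 4.03585748e-02 1.64544742e+02]h.py:48: RuntimeWarning: Mean of empty slice.
  ys,xs=np.nonzero(m&w); return atz(s,(xs.mean(),ys.mean()),.044)[:2],len(xs)
  ret = ret.dtype.type(ret / rcount)
```

```bash
python3 d.py .484 .0213 .07 164.5; python3 -c "
import cv2
a=cv2.imread('pics/look_top.png');cv2.imwrite('pics/g.png',cv2.resize(a[185:325,270:450],(720,560),interpolation=2))"
```

```text
6.8 [0.4886568  0.09984176 0.17009559] [1.79941707e+02 4.03585748e-02 1.64544742e+02] 0.0003080390622127267 [  34.2    6.5  -25.9   -0.   -57.5 -139.6]
delta [-0.0822 -0.3847  0.5005] turn -0.0001242842213519187
```

View pics/g.png

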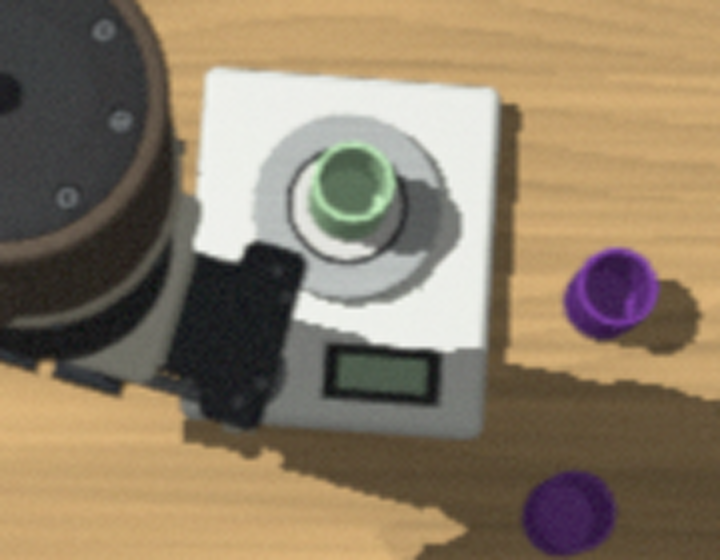

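The top view shows the cup upright. Its rim is at crop (352,188), and its base sits inside the ring centred near (348,205). Next is the button.

Call:
carry_out(
  deltas=[
    [[-0.04,-0.2,0.15,0,-1],[-0.082,-0.385,0.35,0,-1],[-0.082,-0.385,0.5,0,-1],[-0.082,-0.385,0.5,0,-1],[-0.082,-0.385,0.5,0,-1]],
  ],
)

```text
clock: 7.3
tool_pos: [0.4838, 0.0189, 0.0697]
orientation: [-179.9, -0.1, 164.3]
force: [0.3, 0.0, 0.4]
opening: 0.0004
gripper_force: 0.0
```

```bash
python3 d.py .484 .0213 .040 164.5
```

```text
7.3 [0.48375845 0.01891466 0.06965202] [-1.79898234e+02 -7.88658770e-02  1.64336444e+02] 0.000418062936654945 [  25.6   12.4  -34.6    0.   -43.2 -131.3]
delta [0.0021 0.0118 0.1483] turn 0.0004543230134118738
```

Call:
carry_out(
  deltas=[
    [[0.002,0.011,0.05,0,-1],[0.002,0.011,0.1,0,-1],[0.002,0.011,0.12,0,-1],[0.002,0.011,0.135,0,-1],[0.002,0.011,0.135,0,-1]],
  ],
)

```text
clock: 7.8
tool_pos: [0.4849, 0.0228, 0.0441]
orientation: [180.0, 0.1, 164.5]
force: [-5.7, 2.2, 15.5]
opening: 0.0003
gripper_force: 7.4
```

Call:
carry_out(
  deltas=[
    [[0,0,0.006,0,-1],[0,0,0.012,0,-1],[0,0,0.014,0,-1],[0,0,0.014,0,-1]],
  ],
)

```text
clock: 8.2
tool_pos: [0.4851, 0.0228, 0.0434]
orientation: [179.9, 0.1, 164.5]
force: [-15.0, 4.1, 43.6]
opening: 0.0002
gripper_force: 21.6
```

Call:
carry_out(
  deltas=[
    [[0,0,-0.03,0,-1],[0,0,-0.05,0,-1]],
  ],
)

```text
clock: 8.4
tool_pos: [0.4846, 0.0226, 0.0509]
orientation: [179.9, 0.1, 164.4]
force: [0.3, 0.1, -0.0]
opening: 0.0005
gripper_force: 0.0
```

Run:
```python
from h import *
o=ctrl.get_obs();print(o['tool_pos'],o['force'],o['clock'])
L=[]
for n,p in(('side',(.52,.0,.06)),('top',(.52,0,.06))):
    s=ctrl.snapshot(n);print(n,cupfit(s,(.572,-.029)),orange(s,(.484,.021)),proj(s,o['tool_pos']))
    c=np.round(proj(s,p)).astype(int);L.append(cv2.resize(s['color'][c[1]-60:c[1]+60,c[0]-40:c[0]+40],(400,600),interpolation=2))
cv2.imwrite('pics/i.png',np.hstack(L)[:,:,::-1])
```

```text
[0.48461659 0.02260464 0.05085295] [ 0.34175741  0.07205629 -0.04149799] 8.4
side (array([ 0.57177072, -0.02847677]), np.float64(0.12087332053742803)) (array([nan, nan]), 0) [334.93519844 237.45408752]h.py:48: RuntimeWarning: Mean of empty slice.
  ys,xs=np.nonzero(m&w); return atz(s,(xs.mean(),ys.mean()),.044)[:2],len(xs)
  ret = ret.dtype.type(ret / rcount)
Traceback (most recent call last):
  File "h.py", line 24, in cupfit
    k=min(range(1,n),key=lambda k:np.hypot(*(ce[k]-box)) if st[k,4]>60 else 999)
ValueError: min() iterable argument is empty
```

Call:
carry_out(
  deltas=[
    [[0,0,0.01,0,-1],[0,0,0.01,0,-1]],
  ],
)

```text
clock: 8.7
tool_pos: [0.4843, 0.0222, 0.0475]
orientation: [-180.0, -0.0, 164.4]
force: [0.6, 1.6, 1.9]
opening: 0.0005
gripper_force: 1.0
```

Call:
carry_out(
  deltas=[
    [[0,0,0.005,0,-1],[0,0,0.005,0,-1]],
  ],
)

```text
clock: 8.9
tool_pos: [0.4843, 0.0222, 0.0466]
orientation: [-180.0, -0.0, 164.4]
force: [-0.4, 1.6, 3.0]
opening: 0.0003
gripper_force: 1.2
```

Call:
carry_out(
  deltas=[
    [[0,0,0.005,0,-1],[0,0,0.005,0,-1]],
  ],
)

```text
clock: 9.1
tool_pos: [0.4843, 0.0222, 0.0458]
orientation: [180.0, 0.0, 164.4]
force: [-0.2, 3.3, 2.6]
opening: 0.0006
gripper_force: 1.5
```

Call:
carry_out(
  deltas=[
    [[0,0,0.005,0,-1],[0,0,0.005,0,-1]],
  ],
)

```text
clock: 9.3
tool_pos: [0.4843, 0.0222, 0.0449]
orientation: [180.0, 0.0, 164.4]
force: [-0.0, 2.5, 3.7]
opening: 0.0007
gripper_force: 1.7
```

Call:
carry_out(
  deltas=[
    [[0,0,0.005,0,-1],[0,0,0.005,0,-1]],
  ],
)

```text
clock: 9.5
tool_pos: [0.4843, 0.0222, 0.0442]
orientation: [180.0, 0.0, 164.4]
force: [-1.1, 2.9, 7.2]
opening: 0.0006
gripper_force: 3.7
```

Run:
```python
from h import *
o=ctrl.get_obs();print(o['tool_pos'],o['force'],o['moment'],o['clock'])
```

```text
[0.4843401  0.02218175 0.04421953] [-1.06751102  2.90174342  7.20451889] [ 0.92210622  0.52270022 -0.00456586] 9.5
```

The force climbs along the spring curve, from 1.9 N to 3.7 N, and then hits a hard stop. The button is fully down, so I'll release it and check.

Call:
carry_out(
  deltas=[
    [[0,0,-0.02,0,-1],[0,0,-0.1,0,-1],[0,0,-0.3,0,-1],[0,0,-0.5,0,-1],[0,0,-0.6,0,-1]],
  ],
)

```text
clock: 10.0
tool_pos: [0.4847, 0.0219, 0.1668]
orientation: [179.9, 0.1, 164.4]
force: [1.2, 0.3, -0.2]
opening: 0.0005
gripper_force: 0.0
```

Call:
carry_out(
  deltas=[
    [[0,0.25,0,0,-1],[0,0.5,0,0,-1],[0,0.75,0,0,-1],[0,1,0,0,-1],[0,1,0,0,-1]],
  ],
)

```text
clock: 10.5
tool_pos: [0.539, 0.2189, 0.1629]
orientation: [-179.9, -0.0, 164.6]
force: [-0.4, -0.9, -0.1]
opening: 0.0002
gripper_force: 0.0
```

```bash
python3 look.py; python3 -c "
import cv2
a=cv2.imread('pics/look_top.png');cv2.imwrite('pics/j.png',cv2.resize(a[185:325,270:450],(720,560),interpolation=2))"
```

```text
top cupfit [ 0.57356507 -0.02958578] 0.056424375917767985
top ringfit [ 0.57105149 -0.02967977] -2271.009765625
top orange [nan nan] 0
side cupfit min() iterable argument is empty
side ringfit [ 0.56064729 -0.02673436] -57.052490234375
side orange [nan nan] 0
10.6 [0.53722937 0.21505157 0.1626687 ] [-1.79863073e+02 -1.03889293e-01  1.64473718e+02]h.py:48: RuntimeWarning: Mean of empty slice.
  ys,xs=np.nonzero(m&w); return atz(s,(xs.mean(),ys.mean()),.044)[:2],len(xs)
  ret = ret.dtype.type(ret / rcount)
```

View pics/j.png

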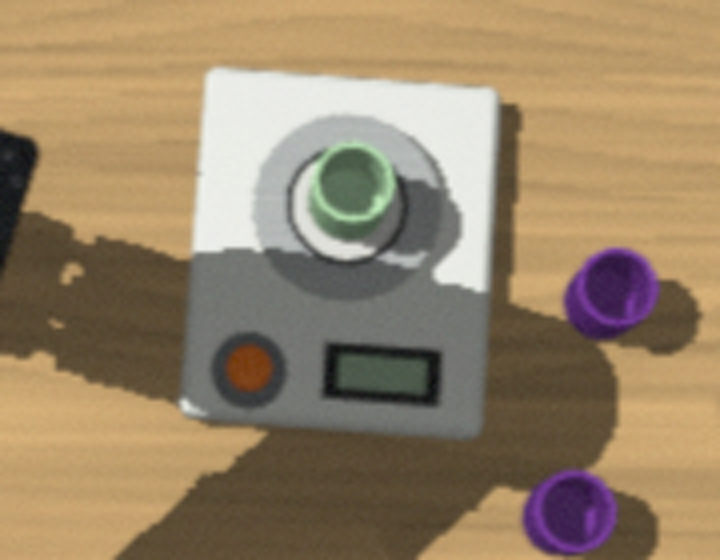

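The cup stands upright inside the ring, about 2.5 mm off centre. Its rim is at crop (352,187). The button at (249,368) is clear of the gripper.

```bash
python3 -c "
from plant import ctrl
print(ctrl.close_job())"
```

```text
the job is handed in; nothing more can be done
None
```

The job is handed in at about 10.6 s: the cup stands upright inside the ring, about 2.5 mm off the plate's centre, and the tare button was pressed to its hard stop and released. The first press peaked at 43.6 N at the fingertips because contact came about 4 mm higher than expected, and the result was not reported back to me.

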